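Hold the sprung lid of a test box at its interlock angle

ROBOT

A 6-joint arm with a two-finger parallel gripper is mounted at the origin on the work surface. World frame = base frame: x ahead of the robot, y to its left, z up, the work surface at z = 0. Lengths are in m, angles in rad, forces in N, time in s.
With the tool pointing down it reaches from about 0.375 to 0.975 m from the base axis. Payload 3.8 kg.
Tool frame: the origin (TCP) lies on the centre line of the jaws, within the pads' length; the fingertips stand 22 mm ahead of it and the grasp point (between the pads) lies 3 mm ahead of it; y points along the fingers, z is the direction in which the jaws open and shut, and the axes are right-handed (so a half turn about y gives the same grasp; the last joint's range is limited). The gripper opens to 88 mm and grips with 3 to 60 N. Pads are 18 mm wide; open, the fingers measure 123 mm over their backs; the gripper's body (75 mm by 187 mm) begins 45 mm behind the grasp point.
Start: joints at [1.147, 0.264, 1.604, -0, 1.274, -0.037], TCP at [0.255, 0.625, 0.261] pointing down, gripper open.
Joint ranges: [-2.63, 2.63], [-0.94, 2.18], [0.31, 2.57], [-1.31, 4.45], [0, 2.66], [-2.55, 2.55]. Speed limits (rad/s): [2.57, 2.57, 3.14, 3.14, 3.14, 3.14].

INTERFACE

Orientations are given as a unit quaternion [x, y, z, w].
In Python, from bench import r gives the robot as it stands.
- The arm moves only by the tool play_rows, never from a script. Its argument "plan" is a list of rows, each a list of 7 numbers: the closure, from -1 (fully open) to 1 (shut), then the shift along the world's x, y, z normalised to -1 to 1, where 1 is 0.1 m, then the turn, a rotation vector about the world's x, y, z normalised to -1 to 1, where 1 is 180 degrees. A call has 1 to 8 rows; each row is the pose to reach, as a shift and turn from the pose commanded when the call began, turning the shorter way round; what a row does not reach only later rows make up. A row lasts 1/8 s, in which the tool goes at most 62.5 mm and 10.7 degrees, less where a joint would pass 70% of its speed; a pose out of reach is approached as far as the arm can. A call with a number of a shift or a turn outside -1 to 1 is refused whole. A call with a gripper value outside its range is refused whole. The fingers move at their own pace and stop on an object; the grip force is fixed at half the most. Time passes only in rows, so rows that repeat a pose let the fingers close. It gives the time, the measured TCP pose, the force and the opening at its end, in the units of the state.
- r.get_state(): the state, without advancing time (a new reading comes with each control period).
- r.capture(name): name is "side" or "top" or "wrist"; returns a dict with "pixels" (420x560x3 uint8, blue, green, red), "fx", "fy", "cx", "cy" (pixels), "distortion" ([k1, k2, p1, p2, k3] as OpenCV has them; the pictures are not rectified), "T" (4x4, takes a point from camera to world coordinates); the wrist camera has in their place "tool_from_camera" (4x4, takes a point from camera to tool coordinates, whose origin is the TCP and whose axes are the tool frame's). Camera axes: x right, y down, z forward; pixel columns grow to the right and rows downward; lengths in m; the calibration is good to about 2 mm. A picture is of the moment at which its call begins: read the wrist's pose just before it. There is no depth.
- r.close_job(): hands the job in, once; it reports no verdict.
The state is a dict: "t": time; "joint_positions": joint angles; "dq": joint speeds; "joint_torque": joint torques, N m; "tcp_pos": TCP position; "tool_rot": TCP orientation; "contact_force": force on the tool from outside, world axes, zero at the start; "wrist_torque": the same for the moment, N m; "grip_width": finger opening in m.
Only numpy, scipy, OpenCV 4.12 (cv2) and the standard library are available. Lean on these libraries where they do the work, as an engineer would, in place of code of your own. Each camera call takes 0.05 s, during which the arm holds its last target.

TASK

The interlock of the bench test box is being checked: slide the guard that covers the lid's handle all the way open to the left along its track, and only then lift the sprung lid by its handle until it lies level with the pointer set on the angle dial at the box's left side. Keep holding it there with the gripper: the program finishes while holding, because the spring shuts the lid if it is let go. Leave the pointer and everything else on the bench where it is.

Things in the scene. Friction and masses are not known exactly. Their poses are not given: they have to be found in the camera images.
- box: Beige sheet-metal test box, body 200 (x) x 290 (y) x 100 mm high with an aluminium lid, and along its -x side, towards the robot, a ledge 80 mm deep and 40 mm high; fixed to the bench, place and yaw vary. Origin: on the bench under the centre of the 200 x 290 body. x points away from the robot to the hinge side, y to the left, z up. All numbers 'in the box frame' below use it.
- guard_knob (a point): Middle of the part to grip of the guard's knob: an upright plain black cylinder 18 mm in diameter and 40 mm tall on the guard's flat roof; this point is 22 mm above the roof and 18 mm below the knob's top, 174 mm above the bench. The guard is bare aluminium: an upright plate 120 mm wide standing in a track on the ledge, with a roof 56 x 120 mm that covers the lid's handle from above (roof underside 10 mm above the bar).
- guard (a joint): How far the guard has slid to the left (+y of the box), m: 0 to 0.14. It starts near 0, over the handle; 0.14 is fully open, its end stop. Sliding needs about 2 N and it stays where it is left.
- lid_bar (a point): Middle of the lid's handle bar: a round steel bar 10 mm in diameter, 104 mm long, parallel to the hinge (box y), in front of the lid: 35 mm beyond its front edge and 25 mm above its top face, carried by a strut at each end; 133 mm above the bench with the lid shut. x axis along the lid towards the hinge, y along the bar, z out of the lid's top face. In the box frame at (-0.135, -0.07, 0.133) with the lid shut.
- lid_hinge (a point): Point of the hinge line straight behind the bar's middle: in the box frame (0.10, -0.07, 0.10), fixed. From here the shut bar lies at (-0.235, 0, 0.033).
- lid (a joint): Opening angle of the lid, rad: 0 shut (flat on the box), up to 1.3; the lid turns about the box's +y axis so that its front edge with the bar rises and moves away from the robot. A spring with the lid's weight (about 0.3 to 0.6 kg) pulls it shut: 4 to 9 N at the bar. The round bar can turn between gripping fingers as the lid tilts.
- pointer (a joint): Angle of the pointer, rad, measured like the lid's (0 flat, growing as it points up): the angle to which the lid must be lifted; between 0.38 and 0.68. It stays where it is set (stiff) and must not be moved.
- pointer_tip (a point): Tip of the pointer: a dark steel arm 200 mm long and 8 mm wide pivoted on the hinge line, about 16 mm beyond the lid's left edge, beside a round white dial of 140 mm diameter with ticks every 10 degrees from flat to upright. x axis runs along the arm from tip to pivot. When the lid is at the right angle, its left edge and this arm are parallel and level.
- meter: Bystander: grey hand-held meter lying flat, 170 x 85 x 36 mm, to the right of the box. Origin under its centre.
- mug: Bystander: white mug, 80 mm in diameter, 90 mm high, left of the box. Origin under its centre.
- module: Bystander: white plug-in module 60 x 80 x 35 mm, left of the box. Origin under its centre.
- driver: Bystander: screwdriver lying on the bench in front of the box. Origin under its middle.
- jar: Bystander: grey jar with black cap, 60 mm in diameter, 70 mm high, in front of the box to the right. Origin under its centre.
- mouse: Bystander: black computer mouse 100 x 58 x 32 mm, right of the box. Origin under its centre.

How it is judged:
On the way, in this order (a step that is already met when the one before it is completed fails the run):
1. the guard is fully open (within 15 mm of its end stop) with the lid still shut (value of joint guard above 0.125 m and value of joint lid below 0.1 rad), for 0.2 s.
2. the lid is held level with the pointer (angle between the x axis of lid_bar and the x axis of pointer_tip, either way round below 0.08 rad and contact force between the fingers and lid above 2 N), for 0.5 s.
At the end, for the whole second after the job is handed in: The guard is within 15 mm of fully open; the lid is at rest within 0.08 rad (4.5 degrees) of the pointer's angle, carried by the gripper's fingers (over 2 N) and still held at the end; the pointer's tip is within 8 mm and every bystander within 30 mm of where it began (all of step 2 and value of joint guard above 0.125 m and velocity of joint lid between -0.1 and 0.1 rad/s and distance of each of meter, mug, module, driver, jar, mouse from where it was at the start of the episode below 0.03 m and distance of pointer_tip from where it was at the start of the episode below 0.008 m); the arm keeps its last pose, push and grip.
It fails at once if the lid is lifted while the guard is not yet open (value of joint lid above 0.12 rad and value of joint guard below 0.115 m).
It fails at once if a bystander or the pointer is disturbed (not (distance of each of meter, mug, module, driver, jar, mouse from where it was at the start of the episode below 0.03 m and distance of pointer_tip from where it was at the start of the episode below 0.008 m)).
It also fails if it takes over 48 s, if anything falls off the work surface, if the arm or the gripper's body presses on something with over 40 N, if the wrist force passes 120 N, or if a joint passes its speed limit or range.

## Working session

There is one attempt and no reset: what is moved stays moved. The work goes in short steps, Python scripts to look and compute and a tool call to move; the robot and the scene stay as the last step left them, time stands still between calls to the robot, and variables do not carry over. Pictures are saved under pics/ and viewed, and the job is handed in when it is done.

Besides the shell and the picture viewer there is one more tool, called after ">>>" in YAML: its name, and indented under it one key for each argument. play_rows: Moves the arm, as the interface text tells. Its arguments: {"type":"object","properties":{"plan":{"type":"array","items":{"type":"array","items":{"type":"number","minimum":-1,"maximum":1}}}},"required":["plan"]}

```bash
ls; mkdir -p pics
python3 - <<'E'
from bench import r
import cv2,pickle
s=r.get_state();print(s)
d={}
for n in("side","top","wrist"):
    c=r.capture(n);cv2.imwrite(f"pics/{n}0.png",c["pixels"]);d[n]=c
    print(n,c["fx"],c["cx"],c["cy"],c["distortion"],c.get("T",c.get("tool_from_camera")))
pickle.dump((s,d),open("c0.pkl","wb"))
E
```

```text
pics
{'t': 0.0, 'joint_positions': array([ 1.14710890e+00,  2.64746953e-01,  1.60535313e+00, -3.96652711e-05,
        1.27369506e+00, -3.69047031e-02]), 'dq': array([ 0.00169717, -0.00014292, -0.00025863, -0.00018377, -0.00032583,
       -0.00050566]), 'joint_torque': array([ 2.46275202e-03, -5.02116001e+01, -3.56879711e+01,  7.28382426e-02,
        2.94612232e-02, -1.62667079e-04]), 'tcp_pos': array([0.25436406, 0.62453301, 0.2594034 ]), 'tool_rot': array([ 0.69468654, -0.13605811,  0.13572871, -0.69316414]), 'contact_force': array([ 0.78303838, -0.0998019 , -0.88783079]), 'wrist_torque': array([ 0.00321276, -0.02426434,  0.02269211]), 'grip_width': 0.08839606239866364}
side 382.5605741340518 281.08906504056375 210.9656077951599 [0.02024601 0.         0.         0.         0.        ] [[ 0.97577882 -0.10956553  0.18934383  0.43770146]
 [-0.21777357 -0.56859544  0.79326786 -0.62900757]
 [ 0.02074522 -0.81528806 -0.57868387  0.59072433]
 [ 0.          0.          0.          1.        ]]
top 487.30276500510945 285.6943464348597 214.55467222092435 [-0.11043413  0.          0.          0.          0.        ] [[ 2.74708935e-02 -9.83428724e-01  1.79201828e-01  3.73799027e-01]
 [-9.99606499e-01 -2.80430319e-02 -6.59811342e-04  3.85693931e-02]
 [ 5.67424001e-03 -1.79113186e-01 -9.83812111e-01  1.23842928e+00]
 [ 0.00000000e+00  0.00000000e+00  0.00000000e+00  1.00000000e+00]]
wrist 329.7326109902412 287.55542473509934 211.76117391030823 [-0.07705585  0.          0.          0.          0.        ] [[-6.95211721e-04  9.66387429e-01  2.57089194e-01 -6.54861781e-02]
 [-1.17756562e-03 -2.57089870e-01  9.66386782e-01 -1.24099025e-01]
 [ 9.99999065e-01  3.69104020e-04  1.31671651e-03  1.37798061e-03]
 [ 0.00000000e+00  0.00000000e+00  0.00000000e+00  1.00000000e+00]]
```

View pics/side0.png

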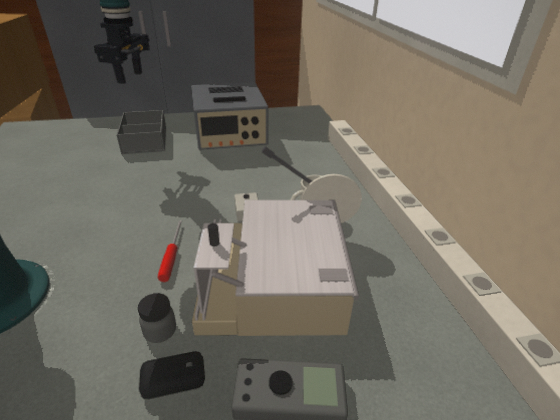

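View pics/top0.png

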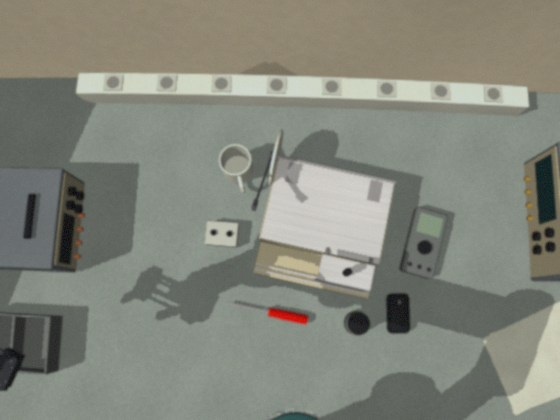

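View pics/wrist0.png

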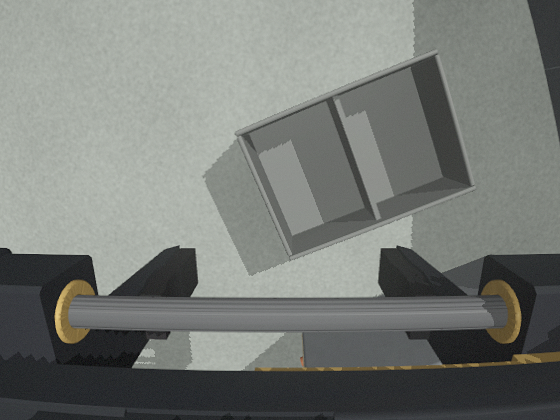

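The side and top pictures show the box, the guard over the handle on the robot side (knob near side (213,234), top (347,271)), and the pointer at top (255,208)–(280,150). I'll enlarge for exact points.

Run:
```python
import cv2
a=cv2.imread("pics/top0.png")[120:310,225:415];cv2.imwrite("pics/topc.png",cv2.resize(a,None,fx=3.15,fy=3.15,interpolation=cv2.INTER_CUBIC))
a=cv2.imread("pics/side0.png")[140:340,180:370];cv2.imwrite("pics/sidec.png",cv2.resize(a,None,fx=3,fy=3,interpolation=cv2.INTER_CUBIC))
```

```text
(no output)
```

View pics/topc.png

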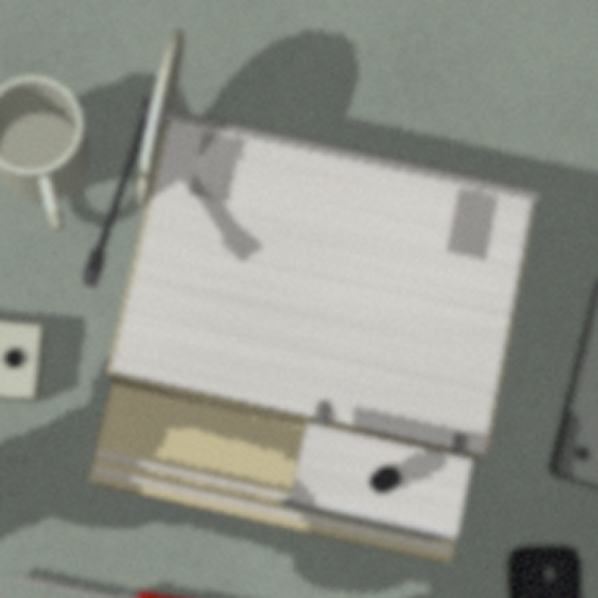

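View pics/sidec.png

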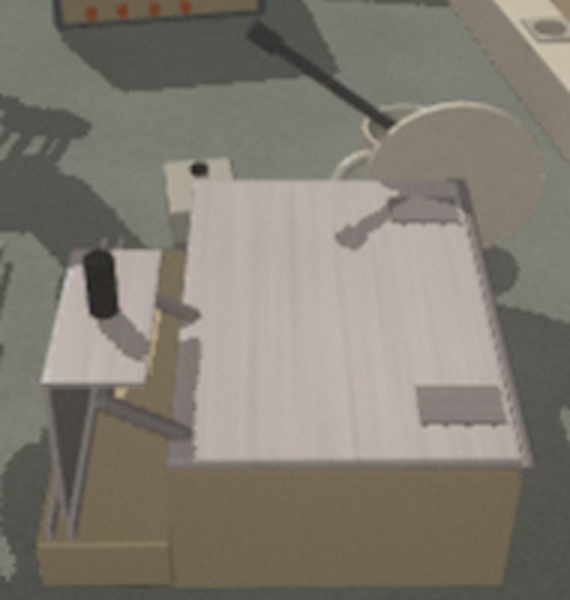

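```bash
cat > h.py <<'E'
import numpy as np,cv2,pickle
from scipy.optimize import least_squares
from scipy.spatial.transform import Rotation as R
def proj(c,P,T=None):
    T=c["T"] if T is None else T; Ti=np.linalg.inv(T)
    K=np.array([[c["fx"],0,c["cx"]],[0,c["fy"],c["cy"]],[0,0,1.]])
    P=np.atleast_2d(P).astype(float)
    return cv2.projectPoints(P,cv2.Rodrigues(Ti[:3,:3])[0],Ti[:3,3],K,np.array(c["distortion"]))[0][:,0]
def wristT(s,c):
    T=np.eye(4);T[:3,:3]=R.from_quat(s["tool_rot"]).as_matrix();T[:3,3]=s["tcp_pos"];return T@c["tool_from_camera"]
def b2w(p,P):
    P=np.atleast_2d(P).astype(float);c,s=np.cos(p[2]),np.sin(p[2])
    return np.c_[p[0]+c*P[:,0]-s*P[:,1],p[1]+s*P[:,0]+c*P[:,1],P[:,2]]
E
python3 - <<'E'
from h import *
s,d=pickle.load(open("c0.pkl","rb"))
t=lambda L:np.array(L)/3.15+[225,120]
u=lambda L:np.array(L)/3+[180,140]
C=[(.1,.145,.108),(.1,-.145,.108),(-.1,-.145,.108),(-.1,.145,.108)]
tp=t([(168,117),(535,195),(490,450),(110,377)])
sp=u([(462,180),(529,463),(170,463),(192,181)])
f=lambda p:np.r_[(proj(d["top"],b2w(p,C))-tp).ravel(),(proj(d["side"],b2w(p,C))-sp).ravel()]
q=least_squares(f,[.6,0,-.2],loss="soft_l1");p=q.x;print(p,f(p).reshape(-1,2).round(1))
np.save("box.npy",p)
# knob: point in box frame (x,y) top z .192
g=lambda k:np.r_[(proj(d["top"],b2w(p,[(k[0],k[1],.190)]))-t([(382,478)])).ravel(),(proj(d["side"],b2w(p,[(k[0],k[1],.192)]))-u([(98,256)])).ravel()]
q=least_squares(g,[-.135,-.07]);print("knob box",q.x,q.fun,b2w(p,[(*q.x,.174)]))
tip=lambda a:b2w(p,[(.1-.2*np.cos(a),.161,.1+.2*np.sin(a))])
for a in np.arange(.3,.75,.05): print(a,(proj(d["top"],tip(a))-[225,120])*3.15,(proj(d["side"],tip(a))-[180,140])*3)
for n in("lid_bar",):print(b2w(p,[(-.135,-.07,.133),(.1,-.07,.1)]))
print("bar ends top",(proj(d["top"],b2w(p,[(-.135,-.018,.133),(-.135,-.122,.133)]))-[225,120])*3.15)
E
```

```text
[ 0.59562658 -0.06434394 -0.18524407] [[-0.1 -0.3]
 [ 1.2 -0.1]
 [ 0.9  0.4]
 [-0.  -2.4]
 [-2.4 -1.7]
 [-0.1 -0.6]
 [-0.1  0.7]
 [ 0.3 -1.9]]
knob box [-0.14252943 -0.060831  ] [ 1.00362735 -0.32696019 -0.40937097 -1.26946234] [[ 0.44433139 -0.09788222  0.174     ]]
0.3 [[ 87.46662173 342.86580255]] [[203.45525528 106.25450114]]
0.35 [[ 87.65603746 336.47320908]] [[207.39932918  95.12922891]]
0.39999999999999997 [[ 88.01309021 329.36707205]] [[212.03938296  84.06813448]]
0.44999999999999996 [[ 88.54077749 321.55344583]] [[217.37473677  73.10517414]]
0.49999999999999994 [[ 89.24148353 313.04180976]] [[223.40213429  62.27514536]]
0.5499999999999999 [[ 90.11691543 303.8452531 ]] [[230.11560741  51.61354601]]
0.5999999999999999 [[ 91.16804112 293.98063507]] [[237.50635417  41.15641611]]
0.6499999999999999 [[ 92.39503021 283.46871425]] [[245.56263259  30.9401627 ]]
0.7 [[ 93.79719941 272.33424184]] [[254.26967321  21.00136849]]
[[ 0.4500432  -0.10828116  0.133     ]
 [ 0.68102266 -0.15156497  0.1       ]]
bar ends top [[318.672783   459.35360964]
 [459.83001227 489.47643608]]
```

Run:
```python
from h import *
s,d=pickle.load(open("c0.pkl","rb"))
M=R.from_quat(s["tool_rot"]).as_matrix();print(M.round(3))
p=np.load("box.npy");y=p[2]
for sg in(1,-1):
    z=sg*np.array([np.cos(y),np.sin(y),0]);yy=np.array([0,0,-1.]);x=np.cross(yy,z)
    T=np.c_[x,yy,z];rv=R.from_matrix(T@M.T).as_rotvec();print(sg,x,rv/np.pi,"camera dir",-x, R.from_matrix(T).as_quat())
```

```text
[[ 0.926 -0.001  0.377]
 [-0.377 -0.002  0.926]
 [-0.    -1.    -0.002]]
1 [-0.18418643 -0.98289133 -0.        ] [ 3.50332475e-04 -6.73430760e-04 -4.35851775e-01] camera dir [0.18418643 0.98289133 0.        ] [-0.45161199  0.54410165 -0.54410165  0.45161199]
-1 [0.18418643 0.98289133 0.        ] [7.11584435e-04 3.70180798e-04 5.64147782e-01] camera dir [-0.18418643 -0.98289133 -0.        ] [ 0.54410165  0.45161199 -0.45161199 -0.54410165]
```

>>> play_rows:
  plan:
    - [-1,0.12,-0.5,0.1,0,0,-0.055]
    - [-1,0.24,-1,0.2,0,0,-0.11]

```text
t: 0.4
tcp_pos: [0.2785, 0.524, 0.2798]
tool_rot: [0.66, -0.255, 0.255, -0.659]
contact_force: [0.1, 0.9, 0.3]
grip_width: 0.0878
```

>>> play_rows:
  plan:
    - [-1,0.12,-0.5,0,0,0,-0.055]
    - [-1,0.24,-1,0,0,0,-0.11]

```text
t: 0.65
tcp_pos: [0.3027, 0.4235, 0.2806]
tool_rot: [-0.606, 0.364, -0.365, 0.606]
contact_force: [0.5, -0.2, 0.2]
grip_width: 0.0881
```

>>> play_rows:
  plan:
    - [-1,0.12,-0.5,0,0,0,-0.055]
    - [-1,0.24,-1,0,0,0,-0.11]

```text
t: 0.9
tcp_pos: [0.3266, 0.3234, 0.2805]
tool_rot: [0.534, -0.463, 0.463, -0.534]
contact_force: [1.3, -0.5, 0.5]
grip_width: 0.0883
```

>>> play_rows:
  plan:
    - [-1,0.12,-0.5,0,0,0,-0.053]
    - [-1,0.24,-1,0,0,0,-0.106]

```text
t: 1.15
tcp_pos: [0.3505, 0.2235, 0.2805]
tool_rot: [0.45, -0.545, 0.545, -0.45]
contact_force: [0.3, -0.3, -0.3]
grip_width: 0.088
```

>>> play_rows:
  plan:
    - [-1,0.12,-0.5,0,0,0,0]
    - [-1,0.24,-1,0,0,0,0]

```text
t: 1.4
tcp_pos: [0.3745, 0.1235, 0.2806]
tool_rot: [0.451, -0.544, 0.544, -0.452]
contact_force: [0.8, -0.3, -0.3]
grip_width: 0.0884
```

>>> play_rows:
  plan:
    - [-1,0.12,-0.5,0,0,0,0]
    - [-1,0.24,-1,0,0,0,0]
    - [-1,0.24,-1,0,0,0,0]
    - [-1,0.24,-1,0,0,0,0]

```text
t: 1.9
tcp_pos: [0.3983, 0.0253, 0.2804]
tool_rot: [-0.451, 0.545, -0.544, 0.451]
contact_force: [-0.1, 0.9, -0.1]
grip_width: 0.0882
```

```bash
cat > cap.py <<'E'
import sys,cv2,pickle
from bench import r
tag=sys.argv[1];d={}
s=r.get_state()
for n in sys.argv[2:]:
    s=r.get_state() if n=="wrist" else s
    c=r.capture(n);d[n]=c;cv2.imwrite(f"pics/{n}{tag}.png",c["pixels"])
pickle.dump((s,d),open(f"c{tag}.pkl","wb"));print(s["t"],s["tcp_pos"],s["contact_force"],s["grip_width"])
E
python3 cap.py 1 wrist
```

```text
1.9 [0.39834336 0.02526613 0.28044662] [-0.11659135  0.92115588 -0.08657235] 0.08823113684713463
```

View pics/wrist1.png

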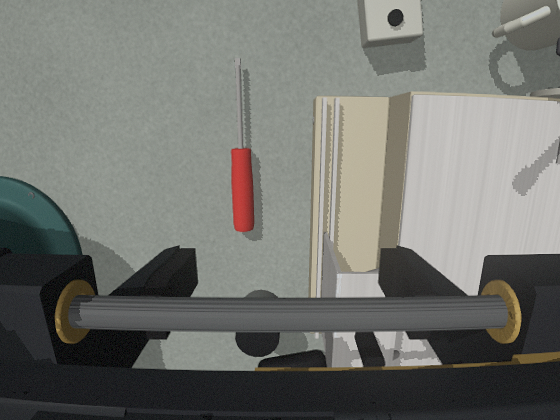

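The wrist picture shows the lid's front-left corner at (411,93), the ledge's front-left corner (317,97), the guard roof's left edge at row ~272, and the mug and module at top right. I'm refining the box pose with these.

Run:
```python
from h import *
s,d=pickle.load(open("c0.pkl","rb"));s1,d1=pickle.load(open("c1.pkl","rb"))
W=wristT(s1,d1["wrist"])
t=lambda L:np.array(L)/3.15+[225,120]
u=lambda L:np.array(L)/3+[180,140]
C=[(.1,.145,.108),(.1,-.145,.108),(-.1,-.145,.108),(-.1,.145,.108)]
tp=t([(168,117),(535,195),(490,450),(110,377)])
sp=u([(462,180),(529,463),(170,463),(192,181)])
wp=np.array([(411,93),(317,97)]);WC=[(-.1,.145,.108),(-.18,.145,.04)]
f=lambda p:np.r_[(proj(d["top"],b2w(p,C))-tp).ravel(),(proj(d["side"],b2w(p,C))-sp).ravel(),(proj(d1["wrist"],b2w(p,WC),W)-wp).ravel()/1.]
q=least_squares(f,[.6,0,-.2],loss="soft_l1");p=q.x;print(p,f(p).reshape(-1,2).round(1))
print(proj(d1["wrist"],b2w(p,[(-.1,.145,.108),(-.1,.0,.108),(-.18,.145,.04),(-.18,0,.04)]),W))
np.save("box.npy",p);print(b2w(p,[(-.1425,-.061,.174),(-.135,-.07,.133)]))
```

```text
[ 0.59574664 -0.06305812 -0.18784739] [[-0.5 -0.4]
 [ 0.7  0.1]
 [ 0.2  0.5]
 [-0.6 -2.7]
 [-2.3 -1.9]
 [-0.6 -1.1]
 [-0.3  0. ]
 [ 0.4 -2.2]
 [ 3.4  0.3]
 [-1.1  1.1]]
[[414.4019645   93.31152157]
 [400.70630911 250.374728  ]
 [315.94191841  98.11168168]
 [313.22880471 228.98307423]]
[[ 0.44436201 -0.09637393  0.174     ]
 [ 0.45004937 -0.10661619  0.133     ]]
```

>>> play_rows:
  plan:
    - [-1,0.2,-0.5,0,0,0,0]
    - [-1,0.4,-1,0,0,0,0]

```text
t: 2.2
tcp_pos: [0.4393, -0.0737, 0.2809]
tool_rot: [0.453, -0.543, 0.543, -0.453]
contact_force: [0.4, 0.9, 0.4]
grip_width: 0.0881
```

>>> play_rows:
  plan:
    - [-1,0.06,-0.22,-0.3,0,0,0]
    - [-1,0.06,-0.22,-0.5,0,0,0]
    - [-1,0.06,-0.22,-0.5,0,0,0]

```text
t: 2.58
tcp_pos: [0.4435, -0.0952, 0.2288]
tool_rot: [-0.453, 0.545, -0.542, 0.451]
contact_force: [0.4, 0.3, -0.9]
grip_width: 0.0884
```

```bash
python3 cap.py 2 wrist side
```

```text
2.575 [ 0.44347949 -0.09516433  0.22875792] [ 0.35035756  0.25662334 -0.87318294] 0.08835230926550008
```

View pics/wrist2.png

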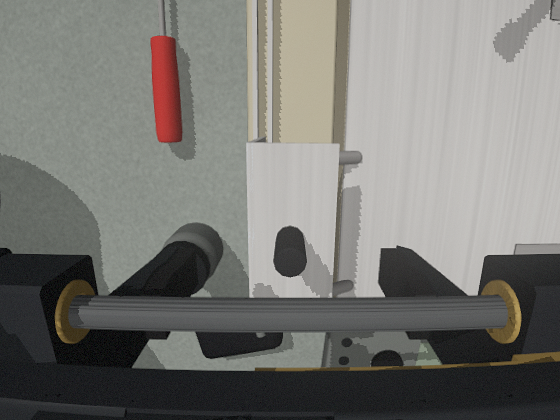

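View pics/side2.png

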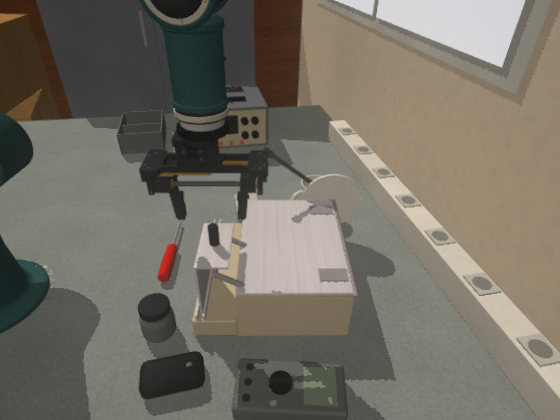

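Wrist: the knob's top face is at about (291,265), foot (290,237), with the roof's left edge at row 142. I'll triangulate.

Run:
```python
from h import *
s,d=pickle.load(open("c2.pkl","rb"));W=wristT(s,d["wrist"]);p=np.load("box.npy");c=d["wrist"]
def inv(px,z):
    return least_squares(lambda k:(proj(c,[(k[0],k[1],z)],W)-px).ravel(),[.45,-.1]).x
def tb(w): 
    a=w-p[:2];cc,ss=np.cos(p[2]),np.sin(p[2]);return cc*a[0]+ss*a[1],-ss*a[0]+cc*a[1]
for n,px,z in(("top",(291,264),.192),("foot",(289.5,239),.152),("roofL1",(247,142),.152),("roofL2",(339,144),.152),("lidfront",(349,60),.108),("lidfront",(344,230),.108)):
    w=inv(px,z);print(n,w,tb(w))
print(R.from_quat(s["tool_rot"]).as_matrix().round(3))
```

```text
top [ 0.44497022 -0.09954696] (np.float64(-0.14130994472868907), np.float64(-0.06400363194064777))
foot [ 0.44422936 -0.09960717] (np.float64(-0.14202652897488613), np.float64(-0.0642011299162739))
roofL1 [ 0.43024521 -0.03458256] (np.float64(-0.16790766646698438), np.float64(-0.0029318698599041133))
roofL2 [ 0.48432279 -0.04574687] (np.float64(-0.11269651599413442), np.float64(-0.0038010806765901538))
lidfront [0.50602043 0.00688932] (np.float64(-0.10121009387787976), np.float64(0.05196107793301964))
lidfront [ 0.48469679 -0.11536345] (np.float64(-0.09932857987434544), np.float64(-0.07212316655288653))
[[-0.183 -0.004  0.983]
 [-0.983  0.002 -0.183]
 [-0.001 -1.    -0.004]]
```

>>> play_rows:
  plan:
    - [-1,0.01,-0.05,-0.24,0,0,0]
    - [-1,0.01,-0.05,-0.48,0,0,0]
    - [-1,0.01,-0.05,-0.48,0,0,0]
    - [1,0.01,-0.05,-0.48,0,0,0]
    - [1,0.01,-0.05,-0.48,0,0,0]
    - [1,0.01,-0.05,-0.48,0,0,0]
    - [1,0.01,-0.05,-0.48,0,0,0]
    - [1,0.01,-0.05,-0.48,0,0,0]

```text
t: 3.68
tcp_pos: [0.4457, -0.1019, 0.1828]
tool_rot: [0.451, -0.544, 0.544, -0.451]
contact_force: [0.5, -0.8, -1.1]
grip_width: 0.0404
```

>>> play_rows:
  plan:
    - [1,0,0,0,0,0,0]
    - [1,0,0,0,0,0,0]
    - [1,0,0,0,0,0,0]
    - [1,0,0,0,0,0,0]

```text
t: 4.18
tcp_pos: [0.4434, -0.1015, 0.1824]
tool_rot: [-0.453, 0.546, -0.543, 0.45]
contact_force: [-5.7, 0.6, 5.5]
grip_width: 0.017
```

>>> play_rows:
  plan:
    - [1,0.022,0.12,0,0,0,0]
    - [1,0.045,0.24,0,0,0,0]
    - [1,0.067,0.36,0,0,0,0]
    - [1,0.09,0.48,0,0,0,0]
    - [1,0.112,0.6,0,0,0,0]
    - [1,0.135,0.72,0,0,0,0]
    - [1,0.157,0.84,0,0,0,0]
    - [1,0.18,0.96,0,0,0,0]

```text
t: 5.18
tcp_pos: [0.4622, -0.0056, 0.1824]
tool_rot: [-0.453, 0.545, -0.543, 0.45]
contact_force: [-4.4, -1.3, 3.6]
grip_width: 0.0172
```

>>> play_rows:
  plan:
    - [1,0.022,0.12,0,0,0,0]
    - [1,0.045,0.24,0,0,0,0]
    - [1,0.06,0.33,0,0,0,0]
    - [1,0.06,0.33,0,0,0,0]

```text
t: 5.68
tcp_pos: [0.4689, 0.0283, 0.1824]
tool_rot: [-0.452, 0.545, -0.543, 0.451]
contact_force: [-5.2, 3.0, 3.5]
grip_width: 0.0169
```

>>> play_rows:
  plan:
    - [1,0.004,0.02,0,0,0,0]
    - [1,0.008,0.04,0,0,0,0]
    - [1,0.008,0.04,0,0,0,0]

```text
t: 6.05
tcp_pos: [0.4695, 0.0315, 0.1824]
tool_rot: [-0.452, 0.545, -0.544, 0.451]
contact_force: [-5.8, 1.2, 3.7]
grip_width: 0.0168
```

>>> play_rows:
  plan:
    - [1,0.004,0.02,0,0,0,0]
    - [1,0.008,0.04,0,0,0,0]
    - [1,0.012,0.06,0,0,0,0]
    - [1,0.012,0.06,0,0,0,0]

```text
t: 6.55
tcp_pos: [0.4697, 0.0325, 0.1824]
tool_rot: [0.456, -0.542, 0.545, -0.448]
contact_force: [-9.7, -18.9, 7.7]
grip_width: 0.0173
```

>>> play_rows:
  plan:
    - [1,-0.008,-0.045,0,0,0,0]
    - [-1,-0.008,-0.045,0,0,0,0]
    - [-1,-0.008,-0.045,0,0,0,0]
    - [-1,-0.008,-0.045,0,0,0,0]
    - [-1,-0.008,-0.045,0,0,0,0]
    - [-1,-0.008,-0.045,0.35,0,0,0]
    - [-1,-0.008,-0.045,0.7,0,0,0]
    - [-1,-0.008,-0.045,0.7,0,0,0]

```text
t: 7.55
tcp_pos: [0.4731, 0.0328, 0.256]
tool_rot: [0.45, -0.543, 0.546, -0.453]
contact_force: [1.2, -0.0, -0.2]
grip_width: 0.0847
```

```bash
python3 cap.py 3 wrist side
```

```text
7.55 [0.47306733 0.03278016 0.25598179] [ 1.1865121  -0.03422389 -0.1918298 ] 0.08474897296527781
```

View pics/wrist3.png

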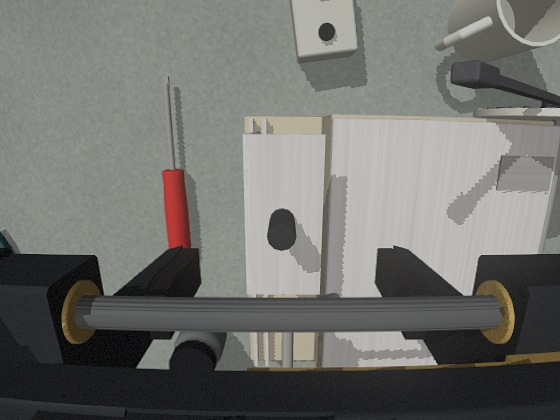

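View pics/side3.png

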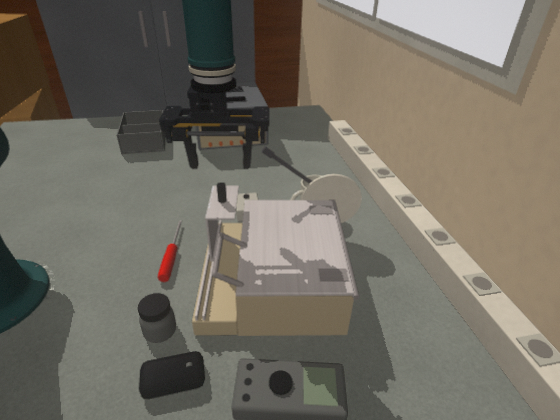

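The wrist view shows the guard at the left end (knob top (282,236), roof left edge row 135). The pointer tip is at about (452–458,75), and the uncovered bar starts at (288,335).

Run:
```python
from h import *
a=cv2.imread("pics/wrist3.png")[40:160,420:560];cv2.imwrite("pics/w3c.png",cv2.resize(a,None,fx=5,fy=5,interpolation=cv2.INTER_CUBIC))
a=cv2.imread("pics/side3.png")[140:300,200:340];cv2.imwrite("pics/s3c.png",cv2.resize(a,None,fx=3.7,fy=3.7,interpolation=cv2.INTER_CUBIC))
s,d=pickle.load(open("c3.pkl","rb"));W=wristT(s,d["wrist"]);p=np.load("box.npy");c=d["wrist"]
def inv(px,z):
    return least_squares(lambda k:(proj(c,[(k[0],k[1],z)],W)-px).ravel(),[.45,-.1]).x
def tb(w): 
    a=w-p[:2];cc,ss=np.cos(p[2]),np.sin(p[2]);return cc*a[0]+ss*a[1],-ss*a[0]+cc*a[1]
for n,px,z in(("knobtop",(282,235),.192),("roofL1",(245,135),.152),("roofL2",(325,135),.152),("lidFL",(331,116),.108),("bar",(288,345),.133)):
    w=inv(px,z);print(n,w,tb(w))
for q in np.arange(.4,.75,.05):
    P=b2w(p,[(.1-.2*np.cos(q),.161,.1+.2*np.sin(q)),(.1-.1*np.cos(q),.161,.1+.1*np.sin(q))]);print(q,((proj(c,P,W)-[420,40])*5).round(),((proj(d["side"],P)-[200,140])*3.7).round())
```

```text
knobtop [0.47134963 0.03603953] (np.float64(-0.14071462774872312), np.float64(0.07412390568872866))
roofL1 [0.45720524 0.09741038] (np.float64(-0.16607087091817954), np.float64(0.13177376342949554))
roofL2 [0.51048691 0.08742272] (np.float64(-0.11186136506815594), np.float64(0.13191186360270032))
lidFL [0.52252079 0.09917306] (np.float64(-0.10223348648984515), np.float64(0.14570275682514172))
bar [ 0.45296867 -0.08494641] (np.float64(-0.1361787697056948), np.float64(-0.04816626289829718))
0.4 [[-208.  232.]
 [ 341.  282.]] [[188. 102.]
 [340. 159.]]
0.45 [[-150.  224.]
 [ 373.  281.]] [[195.  89.]
 [343. 152.]]
0.5 [[-83. 216.]
 [407. 279.]] [[202.  76.]
 [347. 146.]]
0.55 [[ -6. 207.]
 [443. 278.]] [[210.  62.]
 [352. 140.]]
0.6 [[ 81. 198.]
 [481. 276.]] [[219.  50.]
 [356. 134.]]
0.6499999999999999 [[179. 189.]
 [520. 275.]] [[229.  37.]
 [361. 128.]]
0.7 [[288. 181.]
 [561. 274.]] [[240.  25.]
 [367. 123.]]
```

View pics/w3c.png

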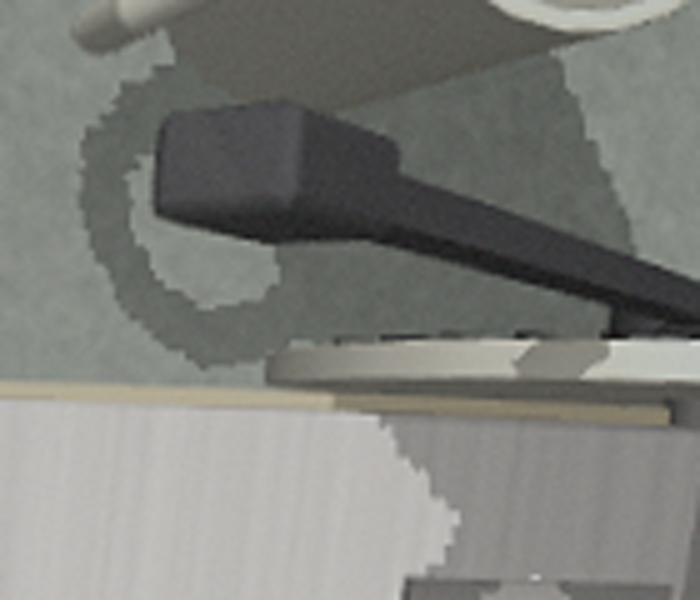

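View pics/s3c.png

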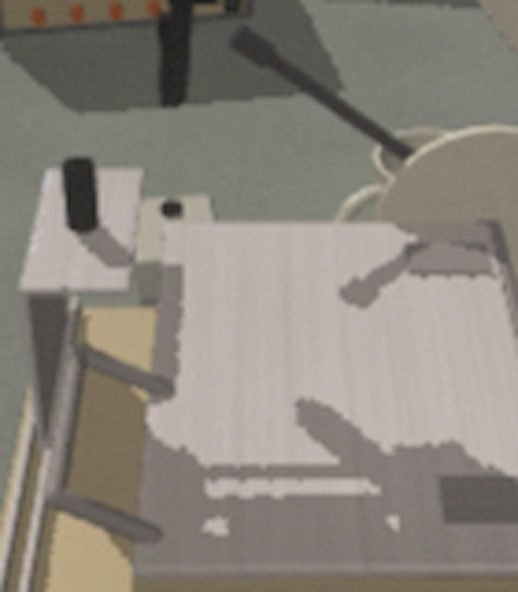

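The guard travelled 138 mm, so it is fully open. The pointer reads about 0.67 rad. Next I move over the bar.

>>> play_rows:
  plan:
    - [-1,-0.09,-0.5,0,0,0,0]
    - [-1,-0.18,-1,0,0,0,0]

```text
t: 7.9
tcp_pos: [0.4516, -0.0677, 0.2506]
tool_rot: [-0.453, 0.544, -0.543, 0.451]
contact_force: [0.1, -0.6, 0.9]
grip_width: 0.088
```

>>> play_rows:
  plan:
    - [-1,-0.06,-0.4,-0.2,0,0,0]
    - [-1,-0.06,-0.4,-0.5,0,0,0]
    - [-1,-0.06,-0.4,-0.5,0,0,0]
    - [-1,-0.06,-0.4,-0.5,0,0,0]

```text
t: 8.4
tcp_pos: [0.4466, -0.107, 0.2024]
tool_rot: [-0.452, 0.544, -0.544, 0.451]
contact_force: [0.4, 0.2, -0.2]
grip_width: 0.0882
```

```bash
python3 cap.py 4 wrist side
```

```text
8.4 [ 0.44660378 -0.10701468  0.20238883] [ 0.39076596  0.1734142  -0.17537496] 0.0881925009823494
```

View pics/wrist4.png

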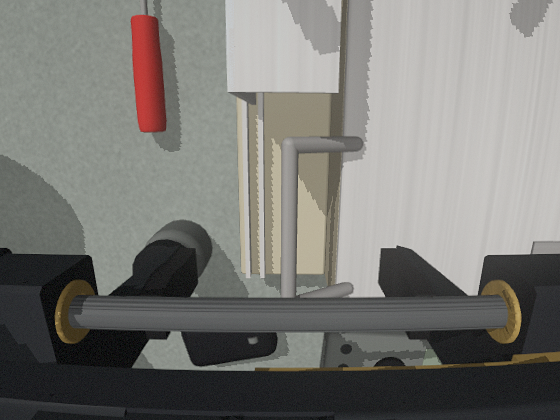

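View pics/side4.png

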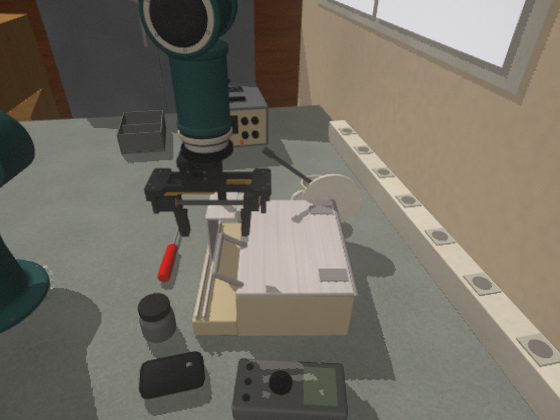

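The wrist view shows the bar upright in the image from (289,145) to (290,297), aligned with the jaws.

Run:
```python
from h import *
s,d=pickle.load(open("c4.pkl","rb"));W=wristT(s,d["wrist"]);p=np.load("box.npy");c=d["wrist"]
def inv(px,z):
    return least_squares(lambda k:(proj(c,[(k[0],k[1],z)],W)-px).ravel(),[.45,-.1]).x
def tb(w): 
    a=w-p[:2];cc,ss=np.cos(p[2]),np.sin(p[2]);return cc*a[0]+ss*a[1],-ss*a[0]+cc*a[1]
A=inv((289,143),.133);B=inv((290.5,297),.133);print(A,B,(A+B)/2,tb(A),tb(B), s["tcp_pos"])
```

```text
[ 0.45839614 -0.05135617] [ 0.44133754 -0.14868264] [ 0.44986684 -0.10001941] (np.float64(-0.1371195723217664), np.float64(-0.014153374442025524)) (np.float64(-0.13570290149987801), np.float64(-0.11295331995082077)) [ 0.44660378 -0.10701468  0.20238883]
```

>>> play_rows:
  plan:
    - [-1,0.02,0.02,-0.3,0,0,0]
    - [-1,0.02,0.02,-0.63,0,0,0]
    - [-1,0.02,0.02,-0.63,0,0,0]
    - [1,0.02,0.02,-0.63,0,0,0]
    - [1,0.02,0.02,-0.63,0,0,0]
    - [1,0.02,0.02,-0.63,0,0,0]
    - [1,0.02,0.02,-0.63,0,0,0]
    - [1,0.02,0.02,-0.63,0,0,0]

```text
t: 9.5
tcp_pos: [0.4489, -0.1054, 0.1399]
tool_rot: [0.451, -0.544, 0.544, -0.452]
contact_force: [0.0, 0.2, -0.4]
grip_width: 0.0404
```

>>> play_rows:
  plan:
    - [1,0,0,0,0,0,0]
    - [1,0,0,0,0,0,0]
    - [1,0,0,0,0,0,0]
    - [1,0,0,0,0,0,0]

```text
t: 10.0
tcp_pos: [0.4476, -0.1051, 0.1394]
tool_rot: [-0.452, 0.545, -0.543, 0.451]
contact_force: [-5.2, 0.3, 4.2]
grip_width: 0.009
```

>>> play_rows:
  plan:
    - [1,0.019,-0.004,0.117,0,0,0]
    - [1,0.044,-0.008,0.233,0,0,0]
    - [1,0.075,-0.014,0.348,0,0,0]
    - [1,0.11,-0.021,0.46,0,0,0]
    - [1,0.152,-0.029,0.571,0,0,0]
    - [1,0.198,-0.037,0.68,0,0,0]
    - [1,0.251,-0.047,0.786,0,0,0]
    - [1,0.308,-0.058,0.889,0,0,0]

```text
t: 11.0
tcp_pos: [0.4773, -0.111, 0.2284]
tool_rot: [-0.453, 0.546, -0.543, 0.45]
contact_force: [-8.2, -0.7, -4.9]
grip_width: 0.009
```

>>> play_rows:
  plan:
    - [1,0.062,-0.012,0.1,0,0,0]
    - [1,0.13,-0.024,0.197,0,0,0]
    - [1,0.202,-0.038,0.291,0,0,0]
    - [1,0.278,-0.052,0.38,0,0,0]
    - [1,0.325,-0.061,0.432,0,0,0]
    - [1,0.375,-0.07,0.483,0,0,0]
    - [1,0.375,-0.07,0.483,0,0,0]

```text
t: 11.88
tcp_pos: [0.5143, -0.1182, 0.2781]
tool_rot: [-0.453, 0.546, -0.543, 0.45]
contact_force: [-14.5, 0.1, 2.8]
grip_width: 0.0088
```

```bash
python3 cap.py 5 wrist side top
python3 - <<'E'
import cv2
a=cv2.imread("pics/side5.png")[120:320,180:380];cv2.imwrite("pics/s5c.png",cv2.resize(a,None,fx=3,fy=3,interpolation=cv2.INTER_CUBIC))
E
```

```text
11.875 [ 0.5143434  -0.11819922  0.27811277] [-14.52110744   0.10435206   2.79709565] 0.008765285318758233
```

View pics/s5c.png

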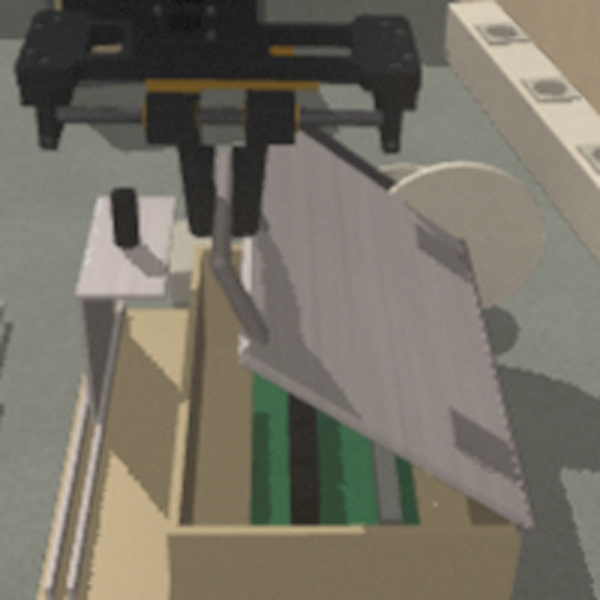

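View pics/wrist5.png

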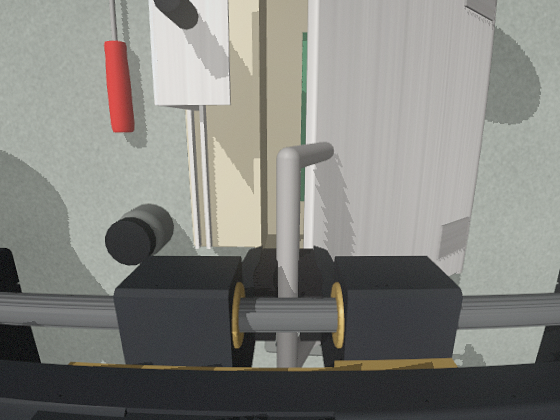

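View pics/top5.png

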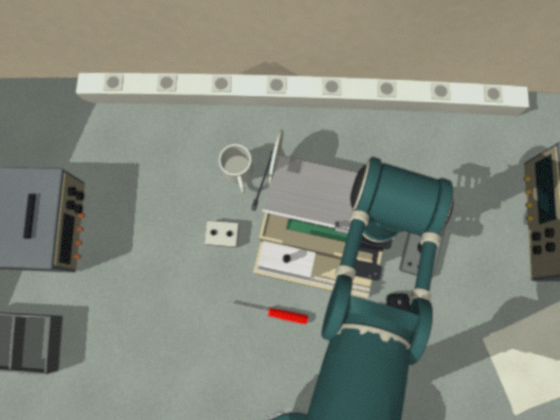

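Run:
```python
from h import *
s,d=pickle.load(open("c5.pkl","rb"));p=np.load("box.npy");W=wristT(s,d["wrist"])
a0=cv2.imread("pics/top5.png")[130:260,230:400];cv2.imwrite("pics/t5c.png",cv2.resize(a0,None,fx=4.5,fy=4.5,interpolation=cv2.INTER_CUBIC))
def L(a,rx,y,rz): return (.1+rx*np.cos(a)+rz*np.sin(a),y,.1-rx*np.sin(a)+rz*np.cos(a))
for a in (.55,.6,.65,.7,.75):
    P=b2w(p,[L(a,-.2,-.145,.008),L(a,0,-.145,.008),L(a,-.2,.145,.008),L(a,-.235,-.018,.033),L(a,-.2,0.161,0),L(a,-.1,.161,0)])
    print(a,"side",((proj(d["side"],P[[0,1,4,5]])-[180,120])*3).round().tolist(),"top",((proj(d["top"],P[[2,3,4,5]])-[230,130])*4.5).round().tolist(),"wr",proj(d["wrist"],P[[3]],W).round().tolist())
```

```text
0.55 side [[227.0, 381.0], [534.0, 521.0], [231.0, 111.0], [345.0, 173.0]] top [[137.0, 384.0], [475.0, 480.0], [103.0, 388.0], [147.0, 245.0]] wr [[258.0, 160.0]]
0.6 side [[238.0, 368.0], [535.0, 521.0], [238.0, 100.0], [349.0, 169.0]] top [[139.0, 369.0], [480.0, 460.0], [105.0, 374.0], [148.0, 238.0]] wr [[274.0, 162.0]]
0.65 side [[250.0, 356.0], [536.0, 522.0], [246.0, 90.0], [353.0, 164.0]] top [[141.0, 353.0], [486.0, 440.0], [107.0, 359.0], [149.0, 230.0]] wr [[293.0, 165.0]]
0.7 side [[263.0, 344.0], [536.0, 522.0], [255.0, 80.0], [357.0, 159.0]] top [[144.0, 337.0], [492.0, 418.0], [109.0, 343.0], [150.0, 223.0]] wr [[316.0, 167.0]]
0.75 side [[278.0, 332.0], [536.0, 522.0], [264.0, 71.0], [362.0, 155.0]] top [[146.0, 319.0], [498.0, 396.0], [111.0, 326.0], [151.0, 215.0]] wr [[343.0, 170.0]]
```

View pics/t5c.png

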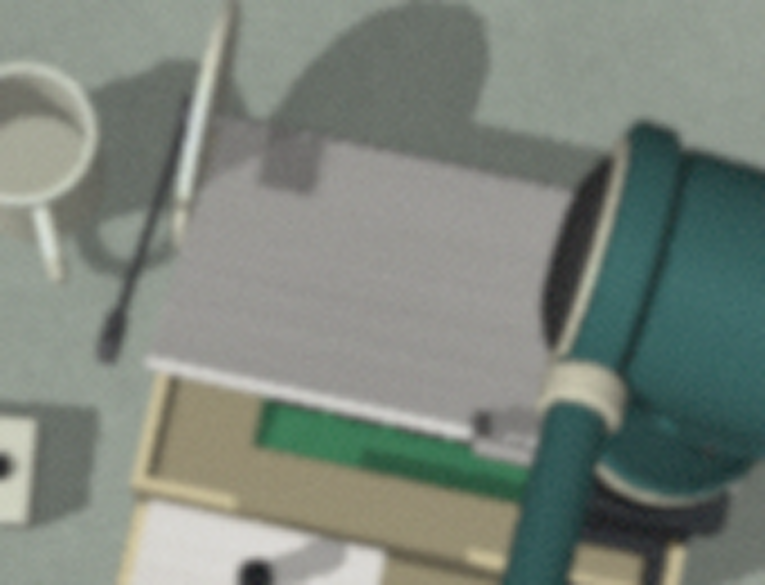

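>>> play_rows:
  plan:
    - [1,-0.015,0.003,0.025,0,0,0]
    - [1,-0.015,0.003,0.025,0,0,0]
    - [1,-0.015,0.003,0.025,0,0,0]
    - [1,-0.015,0.003,0.025,0,0,0]
    - [1,-0.015,0.003,0.025,0,0,0]
    - [1,-0.015,0.003,0.025,0,0,0]
    - [1,-0.015,0.003,0.025,0,0,0]
    - [1,-0.015,0.003,0.025,0,0,0]

```text
t: 13.02
tcp_pos: [0.515, -0.1183, 0.2791]
tool_rot: [-0.452, 0.545, -0.544, 0.451]
contact_force: [-4.4, -3.1, -8.2]
grip_width: 0.0089
```

```bash
python3 cap.py 6 side wrist
python3 - <<'E'
from h import *
a=cv2.imread("pics/side6.png")[120:320,180:380];cv2.imwrite("pics/s6c.png",cv2.resize(a,None,fx=3,fy=3,interpolation=cv2.INTER_CUBIC))
a=cv2.imread("pics/side6.png")[150:210,250:350];cv2.imwrite("pics/s6d.png",cv2.resize(a,None,fx=8,fy=8,interpolation=cv2.INTER_CUBIC))
E
```

```text
13.075 [ 0.51493721 -0.11828282  0.27907724] [-3.91638172 -3.77474567 -6.56697205] 0.009065135308236398
```

View pics/s6d.png

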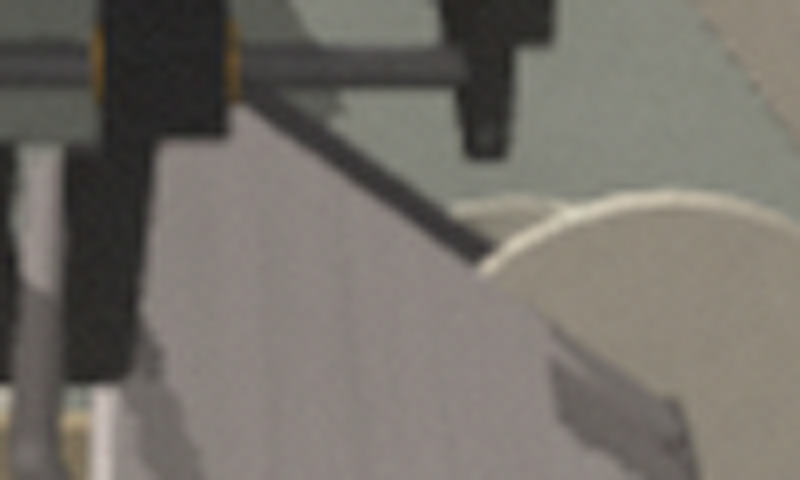

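View pics/s6c.png

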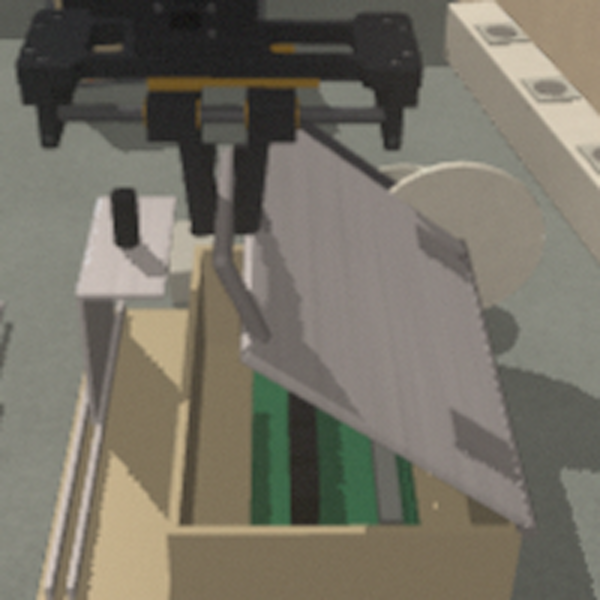

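Run:
```python
from h import *
s,d=pickle.load(open("c6.pkl","rb"));p=np.load("box.npy");c=d["side"]
def L(a,rx,y,rz): return (.1+rx*np.cos(a)+rz*np.sin(a),y,.1-rx*np.sin(a)+rz*np.cos(a))
for a in (.6,.63,.66,.69,.72):
    q=proj(c,b2w(p,[L(a,-.19,.145,.008),L(a,0.,.145,.008),L(a,-.17,.165,.004),L(a,-.08,.165,.004),L(a,-.2,-.145,.008),L(a,0,-.145,.008)]))
    f=lambda i,j:(q[j]-q[i])[1]/(q[j]-q[i])[0]
    print(a,"lid",f(0,1).round(3),"ptr",f(2,3).round(3),"right",f(4,5).round(3),((q[4]-[180,120])*3).round())
```

```text
0.6 lid 0.616 ptr 0.619 right 0.516 [238. 368.]
0.63 lid 0.66 ptr 0.663 right 0.554 [245. 361.]
0.66 lid 0.706 ptr 0.709 right 0.595 [253. 353.]
0.69 lid 0.755 ptr 0.758 right 0.638 [261. 346.]
0.72 lid 0.807 ptr 0.81 right 0.684 [269. 339.]
```

>>> play_rows:
  plan:
    - [1,0.017,-0.003,0.017,0,0,0]
    - [1,0.017,-0.003,0.017,0,0,0]
    - [1,0.017,-0.003,0.017,0,0,0]
    - [1,0.017,-0.003,0.017,0,0,0]
    - [1,0.017,-0.003,0.017,0,0,0]
    - [1,0.017,-0.003,0.017,0,0,0]
    - [1,0.017,-0.003,0.017,0,0,0]
    - [1,0.017,-0.003,0.017,0,0,0]

```text
t: 14.12
tcp_pos: [0.5166, -0.1186, 0.2807]
tool_rot: [-0.452, 0.545, -0.544, 0.451]
contact_force: [-4.6, -4.0, -6.9]
grip_width: 0.0089
```

```bash
python3 cap.py 7 side wrist top
python3 - <<'E'
from bench import r
s=r.get_state();print(s["t"],s["tcp_pos"],s["contact_force"],abs(s["dq"]).max())
import cv2
a=cv2.imread("pics/top7.png")[130:310,220:420];cv2.imwrite("pics/t7c.png",cv2.resize(a,None,fx=3.3,fy=3.3,interpolation=cv2.INTER_CUBIC))
a=cv2.imread("pics/side7.png")[150:210,250:350];cv2.imwrite("pics/s7d.png",cv2.resize(a,None,fx=8,fy=8,interpolation=cv2.INTER_CUBIC))
E
```

```text
14.175 [ 0.51654233 -0.118617    0.28066684] [-4.55232306 -3.99562715 -6.1027614 ] 0.009052623923017327
14.275 [ 0.51658702 -0.11861077  0.28068827] [-4.49563621 -2.72126596 -7.29511714] 0.0024074602203964126
```

View pics/s7d.png

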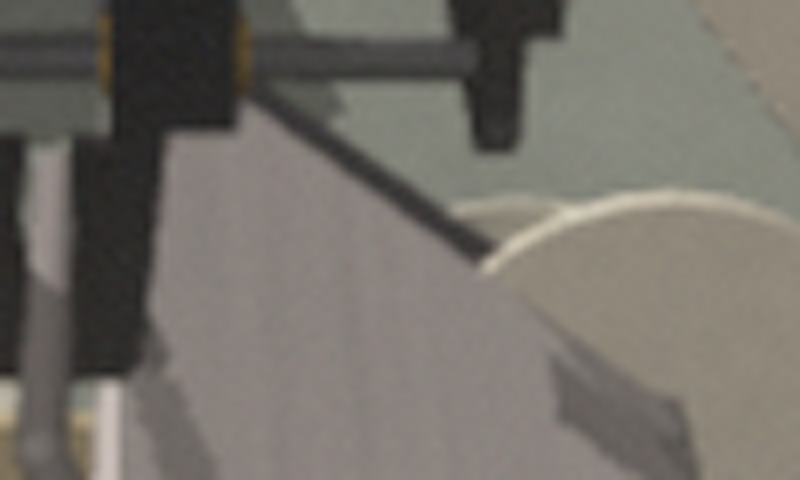

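View pics/t7c.png

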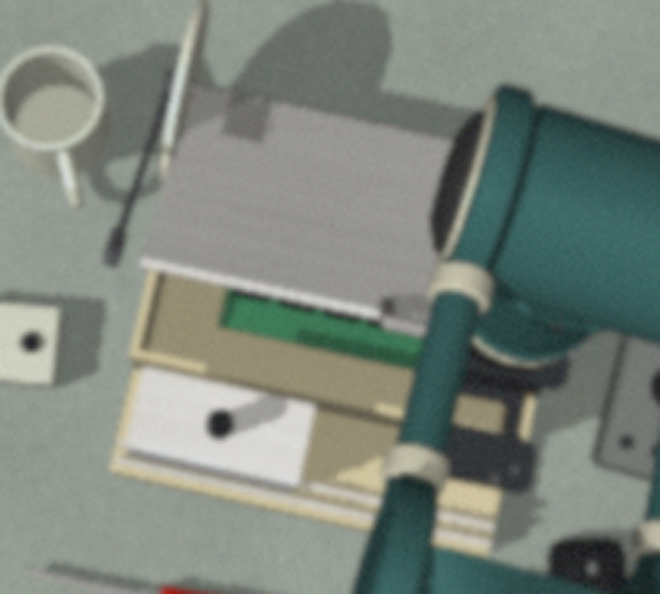

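The side crop shows the pointer lying parallel along the lid's left edge, from (260,95) to (490,250). The top crop shows the lid's front corner at (145,262) level with the pointer's tip at (113,262), and the guard fully left. I'm handing the job in.

```bash
python3 -c "
from bench import r
print(r.close_job())"
```

```text
the job is handed in; nothing more can be done
None
```

I slid the guard fully open, then gripped the lid's bar and lifted the lid level with the pointer. The job was handed in at about 14.3 s with the gripper still holding; no verdict is reported.

- **Guard:** it moved about 138 mm to the left, and a force of about 19 N showed it had reached its end stop. The lid was still shut at that point, and the last top picture shows the guard still fully open.
- **Lid angle:** I put the pointer at 0.66–0.69 rad across views. The lid's estimates disagree a little: about 0.68 rad from the arm's travel, and 0.635–0.665 rad from image slopes taken before a final raise of about 0.01 rad. All of these differ by less than the 0.08 rad limit, except the extremes (0.645 against 0.69), which still leave 0.035 rad to spare. In the last pictures the lid's edge is parallel to the pointer and level with its tip.
- **Hold:** the arm was at rest, with the bar in the grip (9 mm opening) and a load of about 9 N on the tool.
- **Bystanders and pointer:** I did not measure them again at the end. In the last pictures the pointer, mug and module looked unmoved. The arm hid part of the right-hand side, so I saw the meter and mouse only partly there.

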